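# Bring the spinner's hidden socket to the top and plug in its peg

### The arm

A 6-joint arm with a two-finger parallel gripper is mounted at the origin on the work surface. World frame = base frame: x ahead of the robot, y to its left, z up, the work surface at z = 0. Lengths are in m, angles in rad, forces in N, time in s.
With the tool pointing down it reaches from about 0.275 to 0.775 m from the base axis. Payload 14.6 kg.
Tool frame: the origin (TCP) lies between the finger pads; the fingertips stand r.tip_reach ahead of it and the grasp point (between the pads) lies 5 mm behind it (r.tip_reach is the distance from the TCP to the fingertips, in m); z points along the fingers, y is the line along which they close (so a half turn about z gives the same grasp; the last joint's range is limited). The gripper opens to 85 mm and grips with 20 to 120 N. Pads are 22 mm wide; open, the fingers measure 114 mm over their backs; the gripper's body (76 mm by 85 mm) begins 54 mm behind the grasp point. The pads swing forward as they close: fully open they stand 13 mm farther back than shut.
Start: joints at [1.002, 0.263, -0.048, 1.259, 0, 1.415], TCP at [0.211, 0.481, 0.245] pointing down, gripper open.
Joint ranges: [-2.65, 2.65], [-0.89, 1.7], [-1.18, 1.37], [-2.13, 2.11], [-1.35, 1.29], [-3.14, 3.14]. Speed limits (rad/s): [1.89, 1.89, 2.57, 2.79, 3.14, 3.14].

### API

Orientations are given as a unit quaternion [w, x, y, z].
In Python, from rig import get_obs, imaging, r gives the robot as it stands.
- The arm moves only by the tool drive_tool, never from a script. Its argument "rows" is a list that holds one entry, the list of rows, each a list of 5 numbers: the gripper's target within -1 to 1 (shut at 1, half-way at 0, fully open at -1), then the shift along the tool's x, y, z in mm, then the turn about the tool's z in rad. In form: [[[fingers, x, y, z, twist], ...]]. A call has 1 to 12 rows; each row is the pose to reach, as a shift and turn from the pose commanded when the call began, along the tool's axes at that moment; what a row does not reach only later rows make up. A row lasts 1/12 s, in which the tool goes at most 41.7 mm and 7.16 degrees, less where a joint would pass 70% of its speed; a pose out of reach is approached as far as the arm can. A call with a gripper value outside its range is refused whole. The fingers move at their own pace and stop on an object; the grip force is fixed at half the most. Time passes only in rows, so rows that repeat a pose let the fingers close. It gives the time, the measured TCP pose, the force, the opening and the grip force at its end, in the units of the state.
- get_obs(): the state, without advancing time (a new reading comes with each control period).
- imaging.get_image(name): name is "scene" or "top"; returns the picture (480x640x3 uint8, blue, green, red); there is no depth.
- imaging.calibration(name): a dict with "intrinsics" (3x3 intrinsics, pixels), "D" ([k1, k2, p1, p2, k3] as OpenCV has them; the pictures are not rectified), "rvec" (rotation vector, rad) and "tvec" (3), from world to camera coordinates, as OpenCV has them. Camera axes: x right, y down, z forward; pixel columns grow to the right and rows downward; lengths in m; the calibration is good to about 2 mm. A picture is of the moment at which its call begins. calibration takes no time and is no camera call.
- r.job_done(): hands the job in; it is judged then, once.
The state is a dict: "time": time; "joints": joint angles; "qd": joint speeds; "joint_efforts": joint torques, N m; "eef_pos": TCP position; "tool_rot": TCP orientation; "contact_force": force on the tool from outside, world axes, zero at the start; "wrist_torque": the same for the moment, N m; "grip_width": finger opening in m; "finger_force": force on a finger pad.
Only numpy, scipy, OpenCV 4.12 (cv2) and the standard library are available. Lean on these libraries where they do the work, as an engineer would, in place of code of your own. Each camera call takes 0.05 s, during which the arm holds its last target. There are 200 camera calls.

### The job

The drinks spinner has stopped with its yellow-rimmed socket out of sight underneath. Turn its wheel with a light fingertip on the rubber rim (it is out of true, so press gently and feel for it, never hard) until the socket is at the very top and the wheel stands still; then take the orange-handled peg from its block and gently plug it fully home in the socket, so that it stands upright and still with the collar on the rim. Do not use the peg to turn the wheel, and leave the moose, the bowl of keys and the shaker where they are.

Things in the scene. Friction and masses are not known exactly. Their poses are not given: they have to be found in the camera images.
- stand: fixed stand: steel base 170 x 100 x 22 mm and two round wooden cheeks (radius 77 mm, 8 mm thick) with a 60 mm slot between them for the wheel. Origin under the base's centre on the bench; x: the way the top of the rim runs, y along the axle, z up. Axle 100 mm, cheek tops 177 mm above the origin. The axle is sprung: pressed down it sinks about 1 mm per 2.5 N, 10 mm at most
- wheel: black rubber-rimmed wheel, 56 mm wide; origin on the axle at mid-width, y along the axle, z from the axle to the socket (up when it is at the top; turns either way without end). The rim is a 140 mm disc set out of true: its surface runs 66 to 74 mm from the axle, where is not told. Turns almost freely, stops soon when let go. Over 12 N spoils the bearing; 2 to 7 N turns it well
- socket (a point): centre of the mouth of the square socket in the rim, 66.5 mm from the axle; its z points out of the hole. The hole is 16 x 16 mm, 22 mm deep, edged with a yellow frame 32 x 34 mm. At the start it is on the lower half of the wheel
- peg: loose peg of 40 g: brass shank 13 mm across and 20 mm long with a chamfered foot, above it a brass collar 30 mm across from 20 to 25 mm, above that an orange round handle 20 mm across from 25 to 70 mm. Origin at the centre of the foot, z up along the peg. At the start it stands in the block with its foot 16 mm above the bench or a little lower, collar on the block
- block: dark wooden block 75 x 75 x 36 mm, fixed, with a 16 mm round hole in its middle in which the peg stands; origin under its centre
- moose: white ceramic moose, about 120 x 90 x 145 mm; origin between its feet; leave it alone
- bowl: birch bowl of keys, 130 mm across, 50 mm high; origin under its centre; leave it alone
- shaker: stainless cocktail shaker with its cap on, 86 mm across, 203 mm high; origin under its centre; leave it alone

How it is judged:
On the way, in this order (a step that is already met when the one before it is completed fails the run):
1. the socket has been turned to the top (within 10 degrees) and the wheel stands still, the fingers off it (angle between socket's own z axis and vertical below 0.17 rad and angular speed of wheel below 0.1 rad/s and contact force between the fingers and wheel below 0.1 N), for 0.3 s.
2. the peg is fully home in the socket (z of peg in the frame of socket below -0.016 m and distance between peg and socket below 0.024 m), for 0.2 s.
At the end, for the whole second after the job is handed in: the socket is at the top within 10 degrees, the peg stands in it, leaning less than 15 degrees, its foot at least 16 mm deep, and wheel and peg are at rest (all of step 2 and angle between socket's own z axis and vertical below 0.17 rad and angle between peg's own z axis and vertical below 0.26 rad and angular speed of wheel below 0.1 rad/s and linear speed of peg below 0.02 m/s); the robot touches nothing.
It fails at once if the fingers press on the wheel with more than 12 N (contact force between the fingers and wheel above 12 N).
It fails at once if the peg is pressed on the wheel with more than 12 N (contact force between peg and wheel above 12 N).
It fails at once if the peg touches the wheel while the socket is far from the top (contact force between peg and wheel above 0.3 N and angle between socket's own z axis and vertical above 0.35 rad).
It fails at once if the moose, the bowl or the shaker is moved by more than 3 cm or tipped (distance of any of moose, bowl, shaker from where it was at the start of the episode above 0.03 m or angle between any of moose, bowl, shaker's own z axis and vertical above 0.4 rad).
It also fails if it takes over 72 s, if anything falls off the work surface, if the arm or the gripper's body presses on something with over 40 N, if the wrist force passes 120 N, or if a joint passes its speed limit or range.

## Working session

There is one attempt and no reset: what is moved stays moved. The work goes in short steps, Python scripts to look and compute and a tool call to move; the robot and the scene stay as the last step left them, time stands still between calls to the robot, and variables do not carry over. Pictures are saved under pics/ and viewed, at most 10 in all, crops included, and the job is handed in when it is done.

Besides the shell and the picture viewer there is one more tool, called after "Call:" by a JSON object that holds its "op" and its "data". drive_tool: Moves the arm, as the interface text tells. Its arguments: {"type":"object","properties":{"rows":{"type":"array","items":{"type":"array","items":{"type":"array","items":{"type":"number"}}}}},"required":["rows"]}

```bash
ls; mkdir -p pics; cat > h.py <<'E'
import numpy as np, cv2
from rig import get_obs, imaging, r
def cal(n):
    c=imaging.calibration(n); R=cv2.Rodrigues(np.array(c["rvec"],float))[0]
    return np.array(c["intrinsics"],float),np.array(c["D"],float),R,np.array(c["tvec"],float).ravel()
def ray(n,uv):
    K,D,R,t=cal(n); p=cv2.undistortPoints(np.array([[uv]],float),K,D)[0,0]
    return -R.T@t, R.T@np.array([p[0],p[1],1.])
def onz(n,uv,z):
    o,d=ray(n,uv); return o+d*(z-o[2])/d[2]
def proj(n,P):
    K,D,R,t=cal(n); return cv2.projectPoints(np.array(P,float).reshape(-1,3),R,t,K,D)[0].reshape(-1,2)
def tri(a,ua,b,ub):
    o1,d1=ray(a,ua);o2,d2=ray(b,ub)
    s=np.linalg.lstsq(np.c_[d1,-d2],o2-o1,rcond=None)[0]
    p,q=o1+s[0]*d1,o2+s[1]*d2
    return (p+q)/2,np.linalg.norm(p-q)
E
python3 - <<'E'
from h import *
for n in("scene","top"):
    cv2.imwrite(f"pics/{n}0.png",imaging.get_image(n)); o,d=ray(n,(320,240)); print(n,o,d)
o=get_obs();print(o,r.tip_reach)
E
```

```text
pics
scene [ 1.15789976 -0.78982033  0.83559356] [-0.45438646  0.64265392 -0.61703963]
top [ 0.43958262 -0.01605577  1.08012877] [ 2.21825677e-01 -8.42064205e-04 -9.75245728e-01]
{'time': 0.1, 'joints': array([ 1.00170201e+00,  2.63519449e-01, -4.88609826e-02,  1.25938647e+00,
       -1.54357158e-05,  1.41549414e+00]), 'qd': array([-0.00049924, -0.00280514,  0.00160783, -0.00040946,  0.00071192,
       -0.00041882]), 'joint_efforts': array([ 2.93989840e-03, -6.38578463e+01,  3.85060823e+01,  1.00300106e-02,
       -1.38636174e-04, -2.39240273e-05]), 'eef_pos': array([0.21098391, 0.48049945, 0.24485476]), 'tool_rot': array([-1.64735830e-04,  2.05423126e-01,  9.78673134e-01, -4.56538617e-04]), 'contact_force': array([0.20106516, 0.30320358, 0.14277029]), 'wrist_torque': array([ 0.00547216, -0.01969069,  0.00386797]), 'finger_force': 0.0, 'grip_width': 0.08545151149339908} 0.014
```

View pics/scene0.png

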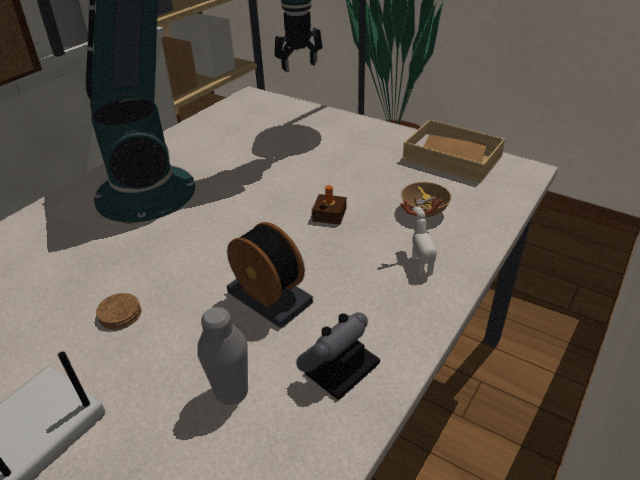

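View pics/top0.png

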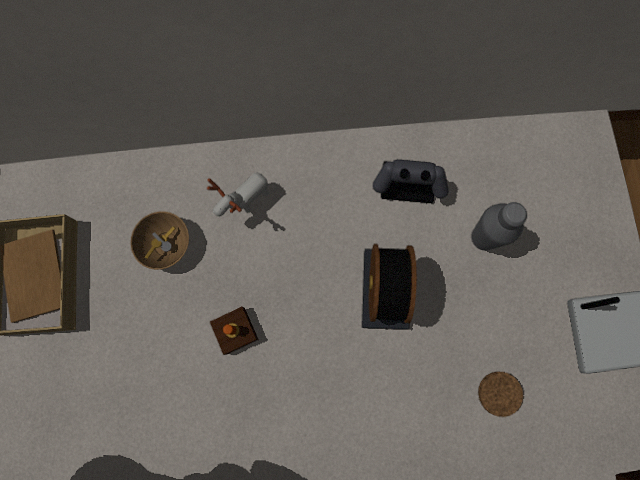

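The scene view shows the spinner at about (266,268) with its front hub at (251,271), and the block with the peg at (329,200). The top view shows the wheel at (394,286) with its far hub at (372,283), the block at (234,330) and the peg at (231,330). The moose, bowl and shaker stand clear. The socket is hidden.

```bash
python3 - <<'E'
from h import *
t=cv2.imread("pics/top0.png"); s=cv2.imread("pics/scene0.png")
print("hubs",onz("scene",(251,271),.1),onz("top",(372,283),.1))
def comp(img,lo,hi,box):
    x0,y0,x1,y1=box; h=cv2.cvtColor(img,cv2.COLOR_BGR2HSV)[y0:y1,x0:x1]
    m=cv2.inRange(h,lo,hi); n,l,st,c=cv2.connectedComponentsWithStats(m)
    for i in range(1,n):
        if st[i,4]>15: 
            k=np.argwhere(l==i)[:,::-1]+[x0,y0]; yield c[i]+[x0,y0],st[i],cv2.minAreaRect(k.astype(np.float32))
print("orange")
for n,img,b in(("top",t,(200,300,270,360)),("scene",s,(300,175,360,230))):
    for c in comp(img,(5,180,130),(20,255,255),b): print(n,c)
print("wood")
for c in comp(t,(3,80,50),(20,255,255),(355,230,425,340)):
    bp=cv2.boxPoints(c[2]); print(c[1],bp.round().tolist(),[onz("top",p,.177).round(4).tolist() for p in bp])
print("block")
for c in comp(t,(0,60,0),(20,255,110),(200,300,270,360)):
    print(c, onz("top",c[2][0],.036))
print("base left edge",onz("top",(364,250),.022),onz("top",(362,328),.022))
a=cv2.resize(t[220:350,350:430],None,fx=4,fy=4,interpolation=2);b=cv2.resize(s[215:330,220:320],None,fx=4,fy=4,interpolation=2)
c=np.zeros((520,720,3),np.uint8);c[:520,:320]=a;c[:460,320:]=b;cv2.imwrite("pics/crop.png",c)
E
```

```text
hubs [ 0.55347169 -0.18283126  0.1       ] [ 0.56583456 -0.11154783  0.1       ]
orange
top (array([227.06382979, 328.87234043]), array([24, 25,  8,  8, 47], dtype=int32), ((227.5, 328.5), (7.0, 7.0), 0.0))
scene (array([328.5, 187. ]), array([26, 11,  6,  3, 18], dtype=int32), ((328.5, 187.0), (2.0, 5.0), 90.0))
wood
[ 14  14  11  75 553] [[369.0, 244.0], [379.0, 244.0], [379.0, 318.0], [369.0, 318.0]] [[0.6288, -0.1067, 0.177], [0.6271, -0.1252, 0.177], [0.4917, -0.1095, 0.177], [0.4934, -0.0916, 0.177]]
[ 50  16  12  77 367] [[405.0, 322.0], [406.0, 246.0], [417.0, 246.0], [416.0, 322.0]] [[0.48, -0.1553, 0.177], [0.6186, -0.1749, 0.177], [0.6165, -0.1944, 0.177], [0.4779, -0.1742, 0.177]]
block
(array([233.26378897, 330.20783373]), array([  10,    6,   49,   49, 1251], dtype=int32), ((233.19686889648438, 330.2634582519531), (37.103267669677734, 38.99497604370117), 64.53665161132812)) [0.50254501 0.17998681 0.036     ]
base left edge [ 0.64909154 -0.10998314  0.022     ] [ 0.48335007 -0.08763753  0.022     ]
```

View pics/crop.png

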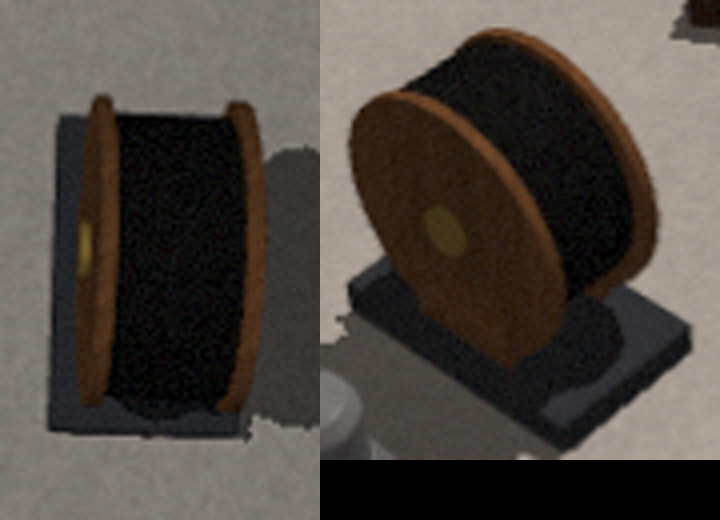

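Crop: the stand centre is about (0.5595, −0.1475) with yaw −0.134 from both the hubs and the base edge, and no yellow shows on the rim. I'll move over now.

Call:
{"op": "drive_tool", "data": {"rows": [[[1,-40,-30,0,-0.1],[1,-75,-55,0,-0.2],[1,-107,-79,0,-0.28],[1,-140,-103,0,-0.28],[1,-172,-127,0,-0.28],[1,-205,-150,0,-0.28],[1,-237,-174,0,-0.28],[1,-270,-198,0,-0.28],[1,-302,-222,0,-0.28],[1,-335,-246,0,-0.28],[1,-367,-270,0,-0.28],[1,-400,-293,0,-0.28]]]}}

```text
time: 1.1
eef_pos: [0.4598, 0.0495, 0.2452]
tool_rot: [-0.0, 0.067, 0.998, 0.0]
contact_force: [0.1, 1.6, -0.2]
grip_width: -0.0002
finger_force: 0.0
```

```bash
cat >> h.py <<'E'
from scipy.spatial.transform import Rotation as Ro
C=np.array([.5595,-.1475,0.]); XS=np.array([.991,-.134,0]); YS=np.array([.134,.991,0])
def st():
    o=get_obs(); q=o["tool_rot"]; R=Ro.from_quat(q[[1,2,3,0]]).as_matrix(); return o,R
def to(P):
    o,R=st(); print("t",round(o["time"],2),"shift mm",(R.T@(np.array(P)-o["eef_pos"])*1e3).round(1),"stand mm",((o["eef_pos"]-C)@np.c_[XS,YS,[0,0,1]]*1e3).round(1),"yaw",np.degrees(np.arctan2(R[1,0],R[0,0])).round(2),"F",o["contact_force"].round(2))
E
python3 -c "
from h import *
to(C+.015*XS+[0,0,.205])"
```

```text
t 1.1 shift mm [-140.1 -181.9   40.2] stand mm [-125.2  181.8  245.2] yaw 172.31 F [ 0.05  1.56 -0.22]
```

Call:
{"op": "drive_tool", "data": {"rows": [[[1,-25,-32,0,0],[1,-50,-65,0,0],[1,-75,-97,0,0],[1,-100,-130,0,0],[1,-125,-162,0,0],[1,-140,-182,20,0],[1,-140,-182,40,0],[1,-140,-182,46,0],[1,-140,-182,46,0]]]}}

```text
time: 1.85
eef_pos: [0.5729, -0.147, 0.1977]
tool_rot: [-0.002, 0.067, 0.998, 0.001]
contact_force: [0.3, -0.2, 0.2]
grip_width: -0.0001
finger_force: 0.0
```

```bash
python3 -c "
from h import *
to(C+.015*XS+[0,0,.190])
cv2.imwrite('pics/s1.png',imaging.get_image('scene'))"
```

```text
t 1.85 shift mm [-1.8 -2.3  7.7] stand mm [ 13.3   2.3 197.7] yaw 172.32 F [ 0.33 -0.21  0.16]
```

Call:
{"op": "drive_tool", "data": {"rows": [[[1,0,0,5,0],[1,0,0,9,0],[1,0,0,11,0],[1,0,0,11,0]]]}}

```text
time: 2.23
eef_pos: [0.5739, -0.147, 0.1884]
tool_rot: [0.0, 0.067, 0.998, -0.0]
contact_force: [-0.9, -0.5, -0.8]
grip_width: -0.0002
finger_force: 0.0
```

Call:
{"op": "drive_tool", "data": {"rows": [[[1,0,0,1,0],[1,0,0,2,0],[1,0,0,2,0],[1,0,0,2,0]]]}}

```text
time: 2.57
eef_pos: [0.5741, -0.1475, 0.1865]
tool_rot: [0.0, 0.067, 0.998, -0.0]
contact_force: [-0.9, 0.4, 2.5]
grip_width: -0.0003
finger_force: 1.3
```

Call:
{"op": "drive_tool", "data": {"rows": [[[1,0,0,1,0],[1,0,0,2,0],[1,0,0,2,0],[1,0,0,2,0]]]}}

```text
time: 2.9
eef_pos: [0.5743, -0.1475, 0.1847]
tool_rot: [0.001, 0.067, 0.998, -0.0]
contact_force: [0.5, 0.7, 7.6]
grip_width: 0.0002
finger_force: 3.4
```

Call:
{"op": "drive_tool", "data": {"rows": [[[1,1,0,-0.8,0],[1,4,0,-0.8,0],[1,8,0,-0.8,0],[1,12,0,-0.7,0],[1,16,0,-0.6,0],[1,20,0,-0.4,0],[1,24,0,-0.2,0],[1,28,0,0,0],[1,32,0,0.2,0],[1,34,0,0.4,0]]]}}

```text
time: 3.73
eef_pos: [0.5399, -0.1428, 0.184]
tool_rot: [0.0, 0.067, 0.998, 0.0]
contact_force: [0.1, 1.5, 3.9]
grip_width: 0.0
finger_force: 1.7
```

```bash
cat > yel.py <<'E'
from h import *
import sys
im={n:imaging.get_image(n) for n in("scene","top")}
to(C+.015*XS+[0,0,.190])
for n,b in(("scene",(215,210,320,320)),("top",(360,235,425,340))):
    x0,y0,x1,y1=b; h=cv2.cvtColor(im[n],cv2.COLOR_BGR2HSV)[y0:y1,x0:x1]
    m=cv2.inRange(h,(21,110,70),(35,255,255)); k,l,s,c=cv2.connectedComponentsWithStats(m)
    print(n,[(int(s[i,4]),(s[i,:4]+[x0,y0,0,0]).tolist(),(c[i]+[x0,y0]).round(1).tolist()) for i in range(1,k) if s[i,4]>5])
    cv2.imwrite(f"pics/last_{n}.png",im[n])
E
python3 yel.py
```

```text
t 3.83 shift mm [-35.   -2.   -6.1] stand mm [-20.    2.  183.9] yaw 172.33 F [-1.68  0.71  4.29]
scene []
top []
```

Call:
{"op": "drive_tool", "data": {"rows": [[[1,0,0,-6,0],[1,-18,0,-8,0],[1,-36,0,-7,0],[1,-38,0,-4,0],[1,-38,0,-2,0],[1,-38,0,-0.8,0],[1,-38,0,-0.8,0],[1,-38,0,-0.8,0]]]}}

```text
time: 4.5
eef_pos: [0.5775, -0.148, 0.185]
tool_rot: [0.0, 0.067, 0.998, -0.0]
contact_force: [0.3, -0.7, 2.5]
grip_width: -0.0002
finger_force: 1.2
```

Call:
{"op": "drive_tool", "data": {"rows": [[[1,0,0,0.8,0],[1,4,0,1,0],[1,8,0,1.2,0],[1,12,0,1.5,0],[1,16,0,1.8,0],[1,20,0,2.1,0],[1,24,0,2.4,0],[1,28,0,2.8,0],[1,32,0,3.2,0],[1,36,0,3.6,0],[1,38,0,3.8,0]]]}}

```text
time: 5.42
eef_pos: [0.5395, -0.1428, 0.1813]
tool_rot: [0.0, 0.067, 0.998, -0.0]
contact_force: [-0.2, 0.5, 4.6]
grip_width: 0.0002
finger_force: 2.7
```

```bash
python3 yel.py
```

```text
t 5.52 shift mm [-35.5  -2.   -8.7] stand mm [-20.5   2.  181.3] yaw 172.33 F [-0.89  0.05  5.37]
scene [(24, [281, 283, 11, 9], [286.0, 287.1])]
top []
```

View pics/last_scene.png

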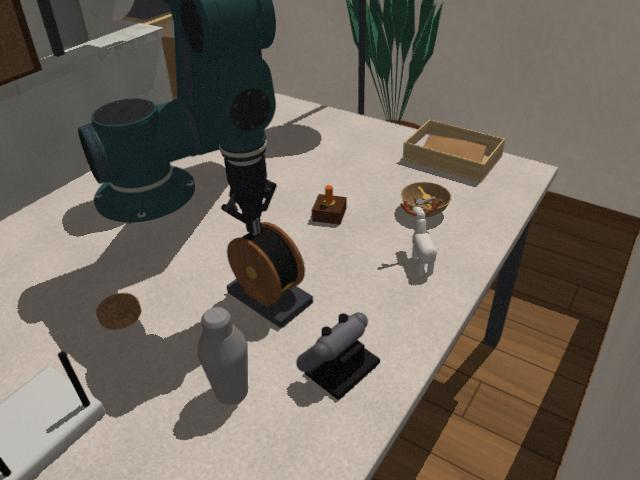

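The picture shows the finger on the wheel and the yellow frame just appearing low on the +x side, at (286,287). The direction is right.

Call:
{"op": "drive_tool", "data": {"rows": [[[1,0,0,-6,0],[1,-18,0,-8,0],[1,-36,0,-7,0],[1,-38,0,-4,0],[1,-38,0,-2,0],[1,-38,0,-0.5,0],[1,-38,0,-0.5,0],[1,-38,0,-0.5,0]]]}}

```text
time: 6.18
eef_pos: [0.5775, -0.1479, 0.1818]
tool_rot: [0.0, 0.067, 0.998, -0.0]
contact_force: [0.7, -0.0, 5.3]
grip_width: 0.0002
finger_force: 2.0
```

```bash
cat > ang.py <<'E'
from h import *
for a in range(0,131,10):
    t=np.radians(a); e=np.radians(13.5)
    f=lambda b:C+[0,0,.1]+.067*(np.sin(b)*XS+np.cos(b)*np.array([0,0,1]))
    print(a,*[proj(n,f(t)).round(1).tolist() for n in("scene","top")])
E
python3 ang.py
```

```text
0 [[261.0, 237.0]] [[394.7, 279.6]]
10 [[265.0, 239.7]] [[394.7, 273.4]]
20 [[269.1, 243.1]] [[394.5, 267.7]]
30 [[273.1, 247.2]] [[394.3, 262.6]]
40 [[276.8, 251.7]] [[393.9, 258.3]]
50 [[280.0, 256.6]] [[393.4, 254.8]]
60 [[282.8, 261.7]] [[392.8, 252.4]]
70 [[284.9, 266.8]] [[392.2, 251.0]]
80 [[286.4, 271.7]] [[391.5, 250.6]]
90 [[287.2, 276.3]] [[390.8, 251.3]]
100 [[287.2, 280.3]] [[390.1, 252.9]]
110 [[286.5, 283.8]] [[389.5, 255.4]]
120 [[285.2, 286.5]] [[388.8, 258.8]]
130 [[283.2, 288.5]] [[388.3, 262.8]]
```

Call:
{"op": "drive_tool", "data": {"rows": [[[1,0,0,0,0],[1,4,0,0,0],[1,8,0,0.3,0],[1,12,0,0.5,0],[1,16,0,0.8,0],[1,20,0,1.1,0],[1,24,0,1.4,0],[1,28,0,1.8,0],[1,32,0,2.2,0],[1,36,0,2.5,0],[1,38,0,2.6,0]]]}}

```text
time: 7.1
eef_pos: [0.5393, -0.1427, 0.179]
tool_rot: [-0.0, 0.067, 0.998, 0.0]
contact_force: [-1.2, 0.6, 4.5]
grip_width: -0.0001
finger_force: 2.4
```

Call:
{"op": "drive_tool", "data": {"rows": [[[1,0,0,-6,0],[1,-18,0,-8,0],[1,-36,0,-7,0],[1,-38,0,-4,0],[1,-38,0,-2,0],[1,-38,0,-0.5,0],[1,-38,0,-0.5,0],[1,-38,0,-0.5,0]]]}}

```text
time: 7.77
eef_pos: [0.5775, -0.1479, 0.1797]
tool_rot: [0.0, 0.067, 0.998, -0.0]
contact_force: [-0.2, 0.6, 4.5]
grip_width: 0.0001
finger_force: 2.0
```

```bash
python3 yel.py
```

```text
t 7.87 shift mm [  3.   -2.  -10.4] stand mm [ 18.    2.  179.6] yaw 172.33 F [0.37 0.73 4.11]
scene [(149, [281, 267, 14, 20], [287.4, 276.2])]
top []
```

Call:
{"op": "drive_tool", "data": {"rows": [[[1,0,0,0,0],[1,4,0,0,0],[1,8,0,0.2,0],[1,12,0,0.3,0],[1,16,0,0.5,0],[1,20,0,0.7,0],[1,24,0,0.9,0],[1,28,0,1.1,0],[1,32,0,1.3,0],[1,36,0,1.6,0],[1,38,0,1.7,0]]]}}

```text
time: 8.78
eef_pos: [0.5395, -0.1427, 0.1776]
tool_rot: [-0.0, 0.067, 0.998, 0.0]
contact_force: [-0.8, 0.6, 3.3]
grip_width: 0.0001
finger_force: 1.7
```

Call:
{"op": "drive_tool", "data": {"rows": [[[1,0,0,-6,0],[1,-18,0,-8,0],[1,-36,0,-7,0],[1,-38,0,-4,0],[1,-38,0,-2,0],[1,-38,0,-0.5,0],[1,-38,0,-0.5,0],[1,-38,0,-0.5,0]]]}}

```text
time: 9.45
eef_pos: [0.5776, -0.148, 0.1785]
tool_rot: [0.0, 0.067, 0.998, -0.0]
contact_force: [0.3, -0.9, 4.3]
grip_width: 0.0001
finger_force: 2.0
```

```bash
python3 yel.py
```

```text
t 9.55 shift mm [  3.1  -2.  -11.5] stand mm [ 18.1   2.  178.5] yaw 172.33 F [-0.45  0.06  4.07]
scene [(220, [273, 249, 20, 23], [282.1, 259.7])]
top []
```

Call:
{"op": "drive_tool", "data": {"rows": [[[1,0,0,0,0],[1,4,0,0,0],[1,8,0,0,0],[1,12,0,0.1,0],[1,16,0,0.1,0],[1,20,0,0.2,0],[1,24,0,0.3,0],[1,28,0,0.4,0],[1,32,0,0.6,0],[1,36,0,0.8,0],[1,38,0,0.8,0]]]}}

```text
time: 10.47
eef_pos: [0.5395, -0.1427, 0.1772]
tool_rot: [-0.0, 0.067, 0.998, 0.0]
contact_force: [-0.6, 0.2, 3.1]
grip_width: 0.0002
finger_force: 1.2
```

```bash
python3 yel.py
```

```text
t 10.57 shift mm [-35.2  -2.  -12.8] stand mm [-20.2   2.  177.2] yaw 172.33 F [-1.29  0.57  2.29]
scene [(224, [259, 235, 24, 19], [270.5, 244.1])]
top []
```

Call:
{"op": "drive_tool", "data": {"rows": [[[1,0,0,-5,0],[1,-10,0,-6,0],[1,-20,0,-5,0],[1,-20,0,-3,0],[1,-20,0,-1.5,0],[1,-20,0,-0.4,0],[1,-20,0,-0.3,0],[1,-20,0,-0.3,0]]]}}

```text
time: 11.23
eef_pos: [0.56, -0.1456, 0.1778]
tool_rot: [0.0, 0.067, 0.998, -0.0]
contact_force: [0.7, 0.0, 6.1]
grip_width: 0.0002
finger_force: 3.1
```

Call:
{"op": "drive_tool", "data": {"rows": [[[1,4,0,0,0],[1,8,0,0,0],[1,12,0,0,0],[1,15,0,0.2,0],[1,18,0,0.4,0],[1,21,0,0.7,0],[1,23,0,1,0],[1,25,0,1.2,0],[1,26,0,1.4,0],[1,26,0,1.4,0],[1,26,0,1.4,0]]]}}

```text
time: 12.15
eef_pos: [0.5343, -0.1421, 0.1761]
tool_rot: [-0.0, 0.067, 0.998, 0.0]
contact_force: [-1.6, 0.5, 1.4]
grip_width: 0.0001
finger_force: 1.0
```

```bash
python3 yel.py
```

```text
t 12.25 shift mm [-40.6  -2.  -13.9] stand mm [-25.6   2.  176.1] yaw 172.33 F [-0.45 -0.72  1.52]
scene [(163, [250, 231, 23, 13], [261.0, 237.0])]
top []
```

Call:
{"op": "drive_tool", "data": {"rows": [[[1,0,0,-10,0],[1,0,0,-40,0],[1,0,30,-65,0],[0.2,5,65,-65,0],[0.0,10,105,-65,0],[-0.3,15,145,-65,0],[-0.3,20,180,-65,0],[-0.3,20,200,-65,0],[-0.3,20,200,-65,0]]]}}

```text
time: 13.0
eef_pos: [0.5412, 0.0623, 0.2411]
tool_rot: [-0.0, 0.065, 0.998, 0.0]
contact_force: [0.0, -0.9, 0.1]
grip_width: 0.0554
finger_force: 0.0
```

```bash
python3 yel.py; python3 - <<'E'
from h import *
t=cv2.imread("pics/last_top.png");s=cv2.imread("pics/last_scene.png")
a=cv2.resize(t[225:345,195:430],None,fx=3,fy=3,interpolation=2)
b=cv2.resize(s[170:300,225:360],None,fx=3,fy=3,interpolation=2)[:235]
c=np.zeros((600,705,3),np.uint8);c[:360]=a;c[360:595,:405]=b;cv2.imwrite("pics/c2.png",c)
print(tri("top",(227,328.8),"scene",(328.5,187)),onz("top",(227,328.8),.086))
print("wheeltop px",proj("top",C+[0,0,.1665]),proj("scene",C+[0,0,.1665]))
E
```

```text
t 13.1 shift mm [ -60.4 -202.7   51. ] stand mm [-45.8 202.6 241. ] yaw 172.43 F [-0.27 -0.44 -0.08]
scene [(150, [250, 231, 23, 13], [261.1, 237.0])]
top [(236, [386, 271, 19, 18], [394.9, 278.8]), (13, [370, 277, 3, 10], [370.5, 281.9])]
(array([0.50325367, 0.18257202, 0.08601771]), np.float64(0.0005484491008267071)) [0.50346309 0.18276063 0.086     ]
wheeltop px [[394.62950933 279.61854437]] [[260.9932214  237.17348294]]
```

View pics/c2.png

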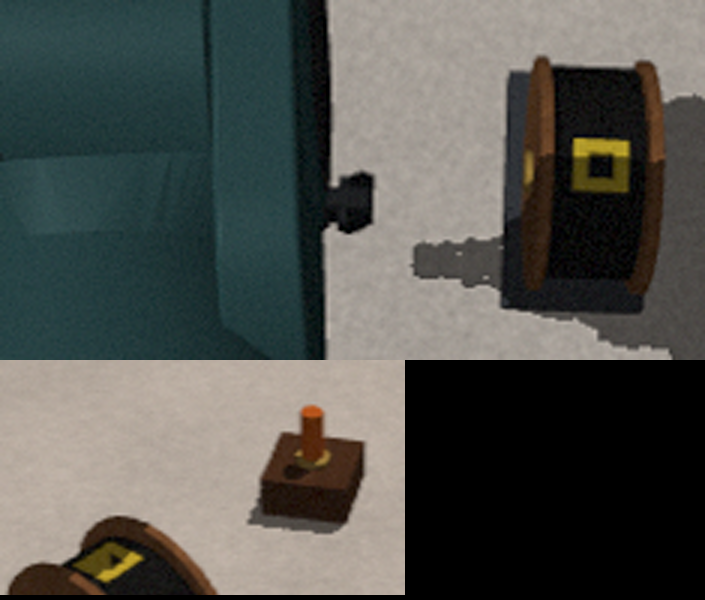

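The crops show the frame centred at the top of the wheel, about (395,279.5) in the top view, i.e. within about 1° of vertical. The peg stands in its block, with its head at (0.503, 0.182).

```bash
python3 -c "
from h import *
to([.5032,.182,.065]); print(onz('top',(394.9,279.4),.1665), C)"
```

```text
t 13.1 shift mm [ 53.8 116.6 176. ] stand mm [-45.8 202.6 241. ] yaw 172.43 F [-0.27 -0.44 -0.08]
[ 0.55985625 -0.14804916  0.1665    ] [ 0.5595 -0.1475  0.    ]
```

Call:
{"op": "drive_tool", "data": {"rows": [[[-0.3,18,39,10,0],[-0.3,36,78,40,0],[-0.3,54,116.5,70,0],[-0.3,54,116.5,105,0],[-0.3,54,116.5,130,0],[-0.3,54,116.5,150,0],[-0.3,54,116.5,165,0],[-0.3,54,116.5,176,0],[-0.3,54,116.5,176,0]]]}}

```text
time: 13.85
eef_pos: [0.5024, 0.1801, 0.0631]
tool_rot: [-0.002, 0.068, 0.998, -0.001]
contact_force: [0.1, -0.1, -0.5]
grip_width: 0.0555
finger_force: 0.0
```

```bash
python3 -c "
from h import *
to([.5032,.182,.065]); a=imaging.get_image('scene')
cv2.imwrite('pics/g.png',cv2.resize(a[110:230,250:410],None,fx=4,fy=4,interpolation=2))"
```

```text
t 13.85 shift mm [-0.5  1.9 -1.9] stand mm [-100.5  317.    63.1] yaw 172.26 F [ 0.08 -0.12 -0.51]
```

View pics/g.png

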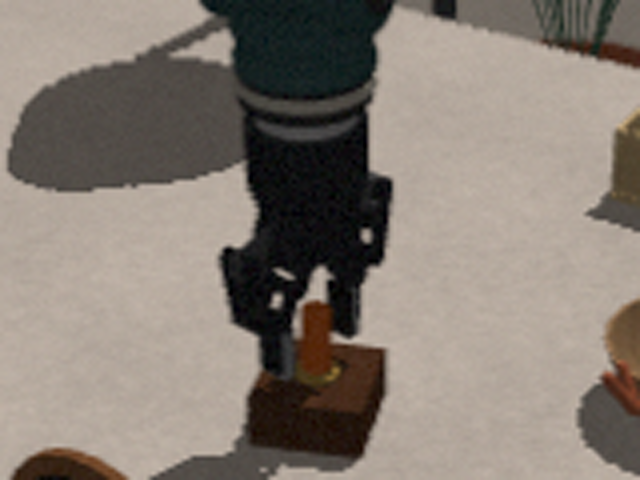

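The handle is centred between the fingers, so I'll close and lift.

Call:
{"op": "drive_tool", "data": {"rows": [[[0,0,1.5,-2,0],[0.5,0,1.5,-2,0],[1,0,1.5,-2,0],[1,0,1.5,-2,0],[1,0,1.5,-2,0],[1,0,1.5,-2,0],[1,0,1.5,-2,0],[1,0,1.5,-2,0]]]}}

```text
time: 14.57
eef_pos: [0.5042, 0.1828, 0.0683]
tool_rot: [0.001, 0.067, 0.998, 0.0]
contact_force: [-1.4, -0.8, 7.7]
grip_width: 0.0184
finger_force: 58.3
```

```bash
python3 -c "
from h import *
to([.5032,.182,.065])"
```

```text
t 14.57 shift mm [ 0.9 -1.   3.3] stand mm [-99.1 320.   68.3] yaw 172.33 F [-1.39 -0.83  7.66]
```

Call:
{"op": "drive_tool", "data": {"rows": [[[1,0,0,-2,0],[1,0,0,-6,0],[1,0,0,-14,0],[1,0,0,-28,0],[1,0,0,-50,0],[1,0,0,-80,0],[1,0,0,-120,0],[1,0,0,-160,0],[1,0,0,-175,0],[1,0,0,-175,0]]]}}

```text
time: 15.4
eef_pos: [0.5047, 0.1832, 0.2468]
tool_rot: [0.003, 0.067, 0.998, 0.001]
contact_force: [0.1, -0.3, 0.5]
grip_width: 0.0183
finger_force: 58.6
```

```bash
python3 -c "
from h import *
to(C+[0.0003,-.0005,.245])
for n in('scene','top'): cv2.imwrite(f'pics/p_{n}.png',imaging.get_image(n))
s=cv2.imread('pics/p_scene.png')
P=st()[0]['eef_pos']
u,v=proj('scene',P)[0].astype(int);print(u,v)
cv2.imwrite('pics/c3.png',cv2.resize(s[max(v-50,0):v+50,u-60:u+60],None,fx=5,fy=5,interpolation=2))"
```

```text
t 15.4 shift mm [ -98.7 -320.9    1.8] stand mm [-98.6 320.4 246.8] yaw 172.34 F [ 0.06 -0.27  0.47]
327 130
```

View pics/c3.png

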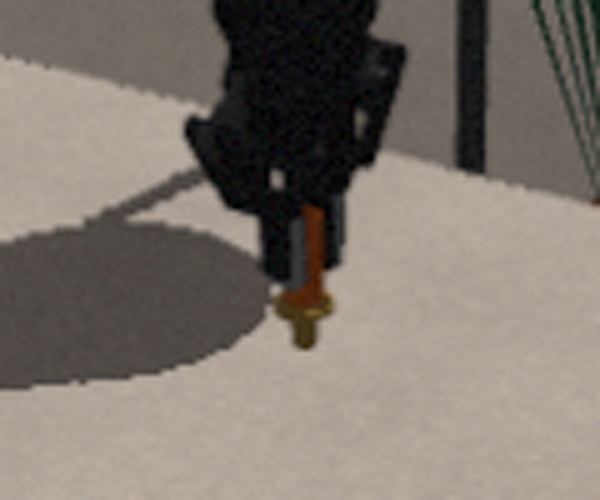

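The peg is held about upright, with its collar centre near (328,141) and foot near (328,149) in the full image. I'll check that against the TCP axis in numbers.

```bash
python3 - <<'E'
from h import *
P=st()[0]['eef_pos']
for d in(0,.03,.04,.05,.055): print(d,(proj('scene',P-[0,0,d])[0]-[267,80])*5)
s=cv2.imread('pics/p_scene.png')[80:180,267:387]
h=cv2.cvtColor(s,cv2.COLOR_BGR2HSV)
for nm,lo,hi in(("orange",(3,170,60),(15,255,255)),("brass",(17,90,50),(32,255,255))):
    m=cv2.inRange(h,lo,hi)
    for y in range(100):
        x=np.flatnonzero(m[y,45:75])+45
        if len(x)>1: print(nm,y*5,x.min()*5,x.max()*5+5,end='; ')
    print()
E
```

```text
0 [302.05141851 253.99804349]
0.03 [303.41299098 310.80263614]
0.04 [303.85864915 329.40149603]
0.05 [304.30028484 347.83542887]
0.055 [304.51960851 356.99111653]
orange 210 305 325; orange 215 305 325; orange 220 305 320; orange 225 305 320; orange 230 305 320; orange 235 305 320; orange 240 305 320; orange 245 310 320; orange 250 310 320; orange 255 310 320; orange 260 310 320; orange 265 310 320; orange 270 310 320; orange 275 310 320; orange 280 310 320; orange 285 305 320; orange 290 285 320; orange 295 285 325; orange 300 285 320; orange 305 295 310; 
brass 295 325 335; brass 300 275 335; brass 305 275 335; brass 310 275 330; brass 315 280 320; brass 320 290 315; brass 325 295 315; brass 330 295 315; brass 335 295 315; brass 340 295 315; brass 345 300 310;
```

Call:
{"op": "drive_tool", "data": {"rows": [[[1,-8,-25,-5,0],[1,-18,-58,-5,0],[1,-30,-96,-5,0],[1,-42,-135,-5,0],[1,-53,-173,-5,0],[1,-65,-211,-5,0],[1,-77,-249,-5,0],[1,-87,-283,-5,0],[1,-95,-308,-5,0],[1,-99,-321,-2,0],[1,-99,-321,5,0],[1,-99,-321,5,0]]]}}

```text
time: 16.5
eef_pos: [0.5579, -0.148, 0.2349]
tool_rot: [-0.002, 0.067, 0.998, 0.001]
contact_force: [-0.3, 0.7, -0.6]
grip_width: 0.0186
finger_force: 58.7
```

```bash
python3 - <<'E'
from h import *
to(C+[0.0003,-.0005,.220]); to(C+[0.0003,-.0005,.220])
s=imaging.get_image('scene')
u,v=260,230; c=s[v-50:v+50,u-60:u+60]
cv2.imwrite('pics/c4.png',cv2.resize(c,None,fx=5,fy=5,interpolation=2))
P=st()[0]['eef_pos']; 
for d in(.03,.05): print((proj('scene',P-[0,0,d])[0]-[200,180])*5)
print("mouth",(proj('scene',C+[0.0003,-.0005,.1665])[0]-[200,180])*5)
E
```

```text
t 16.5 shift mm [-2.   0.2 14.9] stand mm [ -1.6  -0.7 234.9] yaw 172.29 F [-0.31  0.7  -0.65]
t 16.5 shift mm [-2.   0.2 14.9] stand mm [ -1.6  -0.7 234.9] yaw 172.29 F [-0.31  0.7  -0.65]
[292.51297745 205.16893922]
[297.50316711 245.93541901]
mouth [304.76820347 286.76176777]
```

View pics/c4.png

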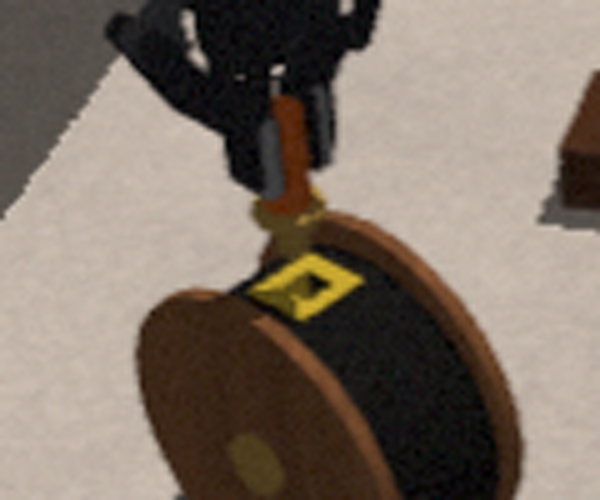

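The peg hangs over the socket, with the frame centre at about (307,286) in the crop against a predicted (305,287). They agree, so I'll lower gently.

Call:
{"op": "drive_tool", "data": {"rows": [[[1,-1,0,4,0],[1,-1,0,9,0],[1,-1,0,13,0],[1,-1,0,15,0],[1,-1,0,15,0],[1,-1,0,15,0]]]}}

```text
time: 17.05
eef_pos: [0.5597, -0.1483, 0.2222]
tool_rot: [-0.0, 0.067, 0.998, 0.0]
contact_force: [0.4, -0.4, -0.6]
grip_width: 0.0181
finger_force: 58.7
```

```bash
python3 -c "
from h import *
to(C+[0.0003,-.0005,.214])"
```

```text
t 17.05 shift mm [-0.1  0.4  8.2] stand mm [  0.3  -0.8 222.2] yaw 172.35 F [ 0.37 -0.36 -0.64]
```

Call:
{"op": "drive_tool", "data": {"rows": [[[1,0,0.4,2,0],[1,0,0.4,4,0],[1,0,0.4,6,0],[1,0,0.4,7.5,0],[1,0,0.4,9,0],[1,0,0.4,9,0]]]}}

```text
time: 17.55
eef_pos: [0.5597, -0.1481, 0.2129]
tool_rot: [-0.0, 0.067, 0.998, 0.0]
contact_force: [0.6, 0.8, -1.3]
grip_width: 0.0186
finger_force: 58.8
```

Call:
{"op": "drive_tool", "data": {"rows": [[[1,0,0,1,0],[1,0,0,2,0],[1,0,0,3,0],[1,0,0,3,0]]]}}

```text
time: 17.88
eef_pos: [0.5598, -0.1481, 0.21]
tool_rot: [-0.0, 0.067, 0.998, 0.0]
contact_force: [1.1, 1.7, 0.4]
grip_width: 0.0184
finger_force: 58.8
```

Call:
{"op": "drive_tool", "data": {"rows": [[[1,0,0,2,0],[1,0,0,4,0],[1,0,0,6,0],[1,0,0,8,0],[1,0,0,10,0],[1,0,0,10,0]]]}}

```text
time: 18.38
eef_pos: [0.5597, -0.1481, 0.1997]
tool_rot: [-0.0, 0.067, 0.998, 0.0]
contact_force: [1.1, 2.8, -1.2]
grip_width: 0.0187
finger_force: 58.7
```

Call:
{"op": "drive_tool", "data": {"rows": [[[1,0,0,1,0],[1,0,0,2,0],[1,0,0,3,0],[1,0,0,3,0]]]}}

```text
time: 18.72
eef_pos: [0.5599, -0.1482, 0.1973]
tool_rot: [0.0, 0.067, 0.998, -0.0]
contact_force: [0.3, 2.9, 4.1]
grip_width: 0.0184
finger_force: 59.4
```

Call:
{"op": "drive_tool", "data": {"rows": [[[0.3,0,0,-1,0],[0.2,0,0,-1,0],[0.1,0,0,-1,0],[0,0,0,-1,0],[0,0,0,-1,0],[0,0,0,-8,0],[0,0,0,-25,0],[0,0,0,-55,0],[0,0,0,-90,0],[0,0,30,-110,0],[0,0,65,-110,0],[0,0,100,-110,0]]]}}

```text
time: 19.72
eef_pos: [0.5736, -0.0485, 0.3091]
tool_rot: [0.001, 0.068, 0.998, -0.0]
contact_force: [0.4, 0.0, -0.8]
grip_width: 0.0428
finger_force: 0.0
```

```bash
python3 - <<'E'
from h import *
s=imaging.get_image('scene');t=imaging.get_image('top'); print(get_obs()['time'])
c=np.hstack([cv2.resize(s[170:290,215:315],(400,480),interpolation=2),cv2.resize(t[230:350,350:450],(400,480),interpolation=2)])
cv2.imwrite('pics/c5.png',c)
print('scene expected collar top centre, handle top',[( (p-[215,170])*4).round().tolist() for p in proj('scene',[C+[0.0003,-.0005,z] for z in(.1715,.2165)])])
print('top',[( (p-[350,230])*4+[400,0]).round().tolist() for p in proj('top',[C+[0.0003,-.0005,z] for z in(.1715,.2165)])])
E
```

```text
19.8167
scene expected collar top centre, handle top [[183.0, 261.0], [174.0, 188.0]]
top [[581.0, 196.0], [594.0, 181.0]]
```

View pics/c5.png

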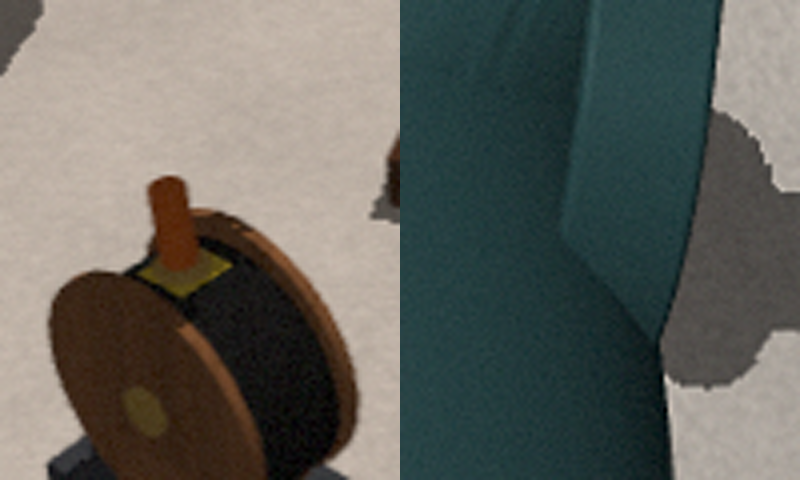

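Scene crop: the peg stands in the socket with the collar on the frame, its head at (168,182) against an expected (174,188), so it leans only a few degrees. The arm covers the top view. I'll back off and check that it isn't creeping.

Call:
{"op": "drive_tool", "data": {"rows": [[[0,0,40,0,0],[0,0,80,0,0],[0,0,120,0,0],[0,0,120,0,0],[0,0,120,0,0],[0,0,120,0,0],[0,0,120,0,0],[0,0,120,0,0],[0,0,120,0,0],[0,0,120,0,0],[0,0,120,0,0],[0,0,120,0,0]]]}}

```text
time: 20.82
eef_pos: [0.5891, 0.0696, 0.3072]
tool_rot: [0.0, 0.067, 0.998, 0.0]
contact_force: [-0.2, -0.0, -0.3]
grip_width: 0.0427
finger_force: 0.0
```

```bash
cat > fin.py <<'E'
from h import *
for k in range(2):
    for n,b in(("scene",(235,205,285,250)),("top",(375,255,415,300))):
        x0,y0,x1,y1=b; im=imaging.get_image(n); h=cv2.cvtColor(im,cv2.COLOR_BGR2HSV)[y0:y1,x0:x1]
        for nm,lo,hi in(("o",(5,190,110),(16,255,255)),("y",(20,110,60),(35,255,255))):
            p=np.argwhere(cv2.inRange(h,lo,hi))[:,::-1]+[x0,y0]
            if len(p): print(n,nm,len(p),p.mean(0).round(2),p.min(0),p.max(0))
    if n=="top": cv2.imwrite("pics/fin_top.png",im)
print("expected top: mouth,head",proj("top",[C+[.0003,-.0005,.1665],C+[.0003,-.0005,.2165]]).round(1).tolist(),get_obs()["time"])
E
python3 fin.py
```

```text
scene y 91 [261.24 238.48] [250 233] [272 243]
top y 170 [392.68 279.65] [386 271] [404 288]
scene y 92 [261.39 238.4 ] [250 233] [271 243]
top y 174 [392.78 279.7 ] [386 271] [404 288]
expected top: mouth,head [[394.9, 279.4], [398.5, 275.3]] 21.0167
```

Call:
{"op": "drive_tool", "data": {"rows": [[[0,0,0,0,0],[0,0,0,0,0],[0,0,0,0,0],[0,0,0,0,0],[0,0,0,0,0],[0,0,0,0,0],[0,0,0,0,0],[0,0,0,0,0],[0,0,0,0,0],[0,0,0,0,0],[0,0,0,0,0],[0,0,0,0,0]]]}}

```text
time: 22.02
eef_pos: [0.5891, 0.0699, 0.3072]
tool_rot: [0.0, 0.067, 0.998, -0.0]
contact_force: [0.1, 0.2, -0.4]
grip_width: 0.0428
finger_force: 0.0
```

```bash
python3 fin.py
```

```text
scene y 82 [261.23 238.6 ] [250 233] [271 243]
top y 174 [392.68 279.79] [386 271] [404 288]
scene y 87 [261.48 238.41] [250 233] [272 243]
top y 174 [392.64 279.83] [386 271] [404 288]
expected top: mouth,head [[394.9, 279.4], [398.5, 275.3]] 22.2167
```

```bash
python3 -c "
from rig import r
print(r.job_done())"
```

```text
the job is handed in; nothing more can be done
None
```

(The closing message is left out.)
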